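Snug the filling-board stop and spin its wing nut home

ROBOT

A 7-joint arm with a two-finger parallel gripper is mounted at the origin on the work surface. World frame = base frame: x ahead of the robot, y to its left, z up, the work surface at z = 0. Lengths are in m, angles in rad, forces in N, time in s.
With the tool pointing down it reaches from about 0.35 to 0.9 m from the base axis. Payload 19.9 kg.
Tool frame: the origin (TCP) lies between the finger pads; the fingertips stand 19 mm ahead of it and the grasp point (between the pads) is the TCP; z points along the fingers, y is the direction in which the jaws open and shut (so a half turn about z gives the same grasp; the last joint's range is limited). The gripper opens to 94 mm and grips with 3 to 60 N. Pads are 16 mm wide; open, the fingers measure 119 mm over their backs; the gripper's body (75 mm by 177 mm) begins 78 mm behind the grasp point.
Start: joints at [-1.315, 0.417, -0.01, 1.614, 0.005, 1.111, -0.053], TCP at [0.183, 0.598, 0.224] pointing down, gripper open.
Joint ranges: [-2.81, 2.81], [-0.39, 2.02], [-1.27, 1.25], [0.06, 2.57], [-1.19, 4.33], [0.19, 2], [-2.82, 2.82]. Speed limits (rad/s): [1.89, 1.89, 2.39, 2.39, 3.01, 3.01, 3.01].

INTERFACE

Orientations are given as a 3x3 rotation matrix whose columns are the frame's x, y, z axes.
In Python, from rig import robot gives the robot as it stands. Calls block until the motion is done:
- robot.move_ptp(position, orientation): joint-space move of the TCP to a pose.
- robot.move_linear(position, velocity=0.15, frame=None, threshold=None): straight line of the TCP; frame=None keeps the orientation; velocity is the mean speed in m/s. With threshold (N) it stops when the force on the tool has changed by that much, and returns True; else False.
- robot.goto_joints(angles): joint-space move.
- robot.gripper_to(opening): finger opening in m; the grip force is fixed at half the most; returns when the fingers have stopped.
- robot.pause(seconds).
- robot.ik(position, orientation): joint angles nearest the present ones, or None.
- robot.get_state(): the state.
- robot.grab_frame(name): name is "scene" or "top" or "wrist"; returns the picture (480x640x3 uint8, red, green, blue); there is no depth.
- robot.camera_info(name): a dict with "fx", "fy", "cx", "cy" (pixels), "rvec" (rotation vector, rad) and "tvec" (3), from world to camera coordinates, as OpenCV has them. Camera axes: x right, y down, z forward; pixel columns grow to the right and rows downward; lengths in m; the calibration is good to about 2 mm. A picture is of the moment at which its call begins: read the wrist's pose just before it. camera_info takes no time and is no camera call; for the wrist camera it gives the pose at the moment of the call.
A pose or a line that the arm cannot do raises robot.PlanningError and nothing moves.
- robot.sign_off(): hands the job in, once; it reports no verdict.
The state is a dict: "time": time; "qpos": joint angles; "joint_vel": joint speeds; "effort": joint torques, N m; "ee_pos": TCP position; "tool_rot": TCP orientation; "force": force on the tool from outside, world axes, zero at the start; "moment": the same for the moment, N m; "opening": finger opening in m.
Only numpy, scipy, OpenCV 4.12 (cv2) and the standard library are available. Lean on these libraries where they do the work, as an engineer would, in place of code of your own. Each camera call takes 0.05 s, during which the arm holds its last target.

TASK

Get the cell pack ready for filling: push the sliding steel stop up until the pack sits snug between the stop and the end cheek of the filling board, then spin the stop's wing nut clockwise (seen from above), stroking its wings round with a fingertip, until it is fully home and turns no further. Only push with the fingertips - pinch and lift nothing - and leave the herb pot, the kneeling block and the hand cultivator where they are.

Things in the scene. Friction and masses are not known exactly. Their poses are not given: they have to be found in the camera images.
- board: Filling board, fixed to the bench: pine plank 170 (x) by 330 (y) by 18 mm thick. Origin: centre of its underside, on the bench. x points across it to the ledge, y along it to the end cheek, z up. Pine ledge along the +x edge: x from +65 to +85, 25 mm higher than the plank. Steel stud of 12 mm diameter at x +24, y -65, its top 52 mm above the bench.
- cheek_face (a point): Centre of the inner face (towards -y, at board y +145 mm) of the end cheek: a fixed pine block 130 mm wide, 20 mm thick, across the board's +y end, 45 mm higher than the plank. This point is 40.5 mm above the bench; its axes are the board's
- cell_pack: Pack of four square peat-coloured plastic cells in one piece (two by two), 116 by 116 mm, 55 mm high, about 0.16 kg, loose, standing on the plank between the stop and the end cheek. Origin: centre of its underside. When it touches the end cheek its origin is at board y = +87 mm.
- stop (a joint): The sliding stop, m: 0 drawn right back, growing as it slides along the board's +y to the pack; slot ends at 0.055. Slotted steel angle: a foot 80 by 135 by 5 mm on the plank under the nut and, at its +y end, an upright plate. Plate's pack-side face at board y = -16 mm + this value; 0.045 when the pack touches both it and the cheek. Slides stiffly (about 3 N), stays where left.
- stop_push (a point): A clear place to push the stop: on the back (-y) face of its upright plate, near the end farthest from the ledge (board x -34 mm), 48 mm above the bench, beside the foot, clear of the nut. The plate is 5 mm thick, 114 mm wide (board x -50 to +64), its top 68 mm above the bench. Moves with the stop; axes as the board's.
- stop_face (a point): Centre of the upright plate's face towards the pack (+y face), 43 mm above the bench. Moves with the stop.
- wing_nut (a joint): Turn of the wing nut on the stud, rad: 0 fully home on its washer (a dead stop), negative while loose (-6.28 = one turn), growing clockwise seen from above. At 0 the wings lie along the board's x; at v, turned by -v about z. 2 mm of height per turn. Takes about 0.04 N m (1 to 2 N on a wing), stays where left. Starts 0.8 to 2 turns loose.
- nut_center (a point): On the nut's axis at mid-height of its wings (47 mm above the bench when home; moves with the nut). Steel wing nut, 72 mm over two wings; each wing an upright round plate 27 mm in diameter, 6.4 mm thick, centred 22.5 mm from the axis, reaching 13.7 mm above and below this point. Hub 24 mm wide below, 19 above, its top 5 mm below this point.
- wing_push_faces: The two wing faces that a clockwise stroke pushes on (the trailing faces). Origin on the nut's axis at the underside of the hub, 21 mm below nut_center; x runs along the wings. On the wing at +x this is the face to +y, on the wing at -x the face to -y.
- wing_back_faces: The two other wing faces (leading in a clockwise turn); same origin and axes. Fingers pressing on push faces and back faces at the same time count as pinching.
- wing_rim_a: Round rim of the wing at +x; same origin and axes. Fingers pressing on both rims at the same time count as pinching.
- wing_rim_b: Round rim of the wing at -x; same origin and axes.
- herb_pot: Cream-glazed ceramic herb pot, empty, 112 mm across the rim, 100 mm high; origin at the centre of its underside. Stands on the bench off the board's -y end. Leave alone.
- kneeling_block: Hard silicone kneeling block, 140 by 300 by 45 mm, lying on the bench beyond the ledge; origin at the centre of its underside. Leave alone.
- cultivator: Steel three-tine hand cultivator with a wooden handle, 300 mm long along its x (tines to +x), 34 mm high, lying on the bench off the board's +y end; origin under its middle. Leave alone.

How it is judged:
By the outcome, as a careful person would: the job done as asked, in the order asked, and still so for the second after the job is handed in, with the robot touching nothing.
It also fails if it takes over 72 s, if anything falls off the work surface, if the arm or the gripper's body presses on something with over 40 N, if the wrist force passes 120 N, or if a joint passes its speed limit or range.

## Working session

There is one attempt and no reset: what is moved stays moved. The work goes in short steps, each a Python script; the robot and the scene stay as the last script left them, time stands still between calls to the robot, and variables do not carry over. Pictures are saved under pics/ and viewed, and the job is handed in when it is done.

```bash
ls; mkdir -p pics; python3 - <<'E'
from rig import robot
import cv2
s=robot.get_state();print(s)
for n in("scene","top","wrist"):
    print(n,robot.camera_info(n))
    cv2.imwrite(f"pics/{n}0.png",robot.grab_frame(n)[:,:,::-1])
E
```

```text
pics
{'time': 0.0, 'qpos': array([-1.31551281,  0.41794394, -0.01028937,  1.61421133,  0.00469972,
        1.11070312, -0.05300258]), 'joint_vel': array([ 4.85386707e-04, -9.63068967e-04, -1.23638527e-04,  6.18796859e-04,
       -9.09330420e-05,  5.84694494e-04, -6.84541606e-04]), 'effort': array([-1.43046149e-03, -8.51266050e+01,  6.38546012e-01, -4.25973737e+01,
       -4.88150620e-02,  1.88286061e-02,  6.27257009e-05]), 'ee_pos': array([0.18268833, 0.5973114 , 0.22382847]), 'tool_rot': array([[-9.56280116e-01,  2.92452164e-01, -2.68493349e-04],
       [ 2.92452271e-01,  9.56279352e-01, -1.21281529e-03],
       [-9.79358109e-05, -1.23831264e-03, -9.99999228e-01]]), 'force': array([-0.71606565, -0.26526939,  0.74410909]), 'moment': array([-0.04584479,  0.01779677,  0.00443714]), 'opening': 0.0939547232596646}
scene {'fx': 526.626468835947, 'fy': 526.626468835947, 'cx': 315.49385238542783, 'cy': 247.11825568916677, 'rvec': array([ 0.79508879,  2.45345518, -1.26867816]), 'tvec': array([ 0.48657496, -0.18098247,  1.34412377])}
top {'fx': 438.23977637789966, 'fy': 438.23977637789966, 'cx': 315.9956056391427, 'cy': 240.69667123514859, 'rvec': array([ 2.09547147, -2.1397545 ,  0.20960794]), 'tvec': array([0.04970103, 0.62504771, 0.77333898])}
wrist {'fx': 390.76675124114684, 'fy': 390.76675124114684, 'cx': 321.4161252717538, 'cy': 235.11037704968285, 'rvec': array([-2.33220904, -1.7238975 , -0.24876181]), 'tvec': array([-0.62541704, -0.02790284,  0.39201021])}
```

View pics/top0.png

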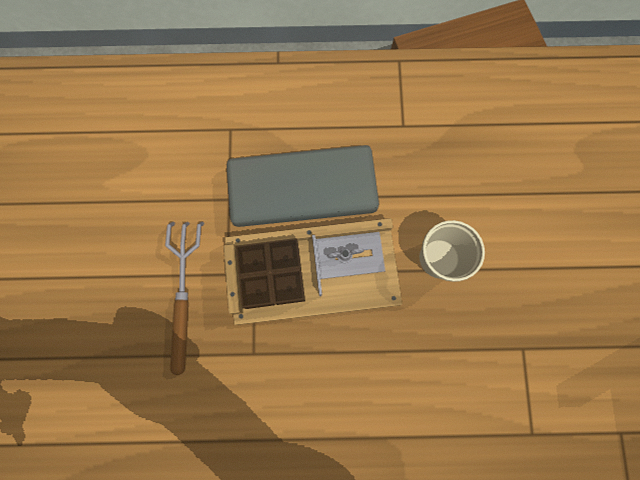

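View pics/scene0.png

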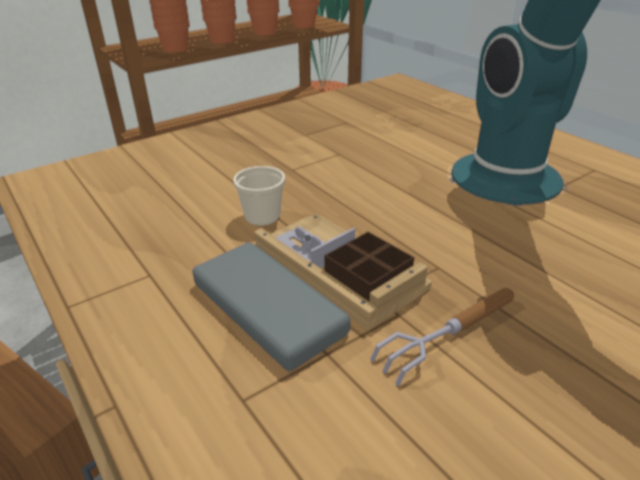

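View pics/wrist0.png

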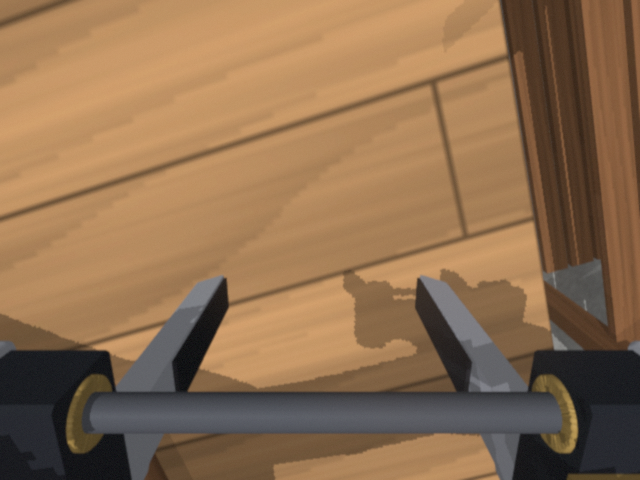

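The top view shows the board at about px (225–400, 218–323), with the cheek on the left and the stop and nut near (345,254). I'll zoom in for accurate corners.

```bash
cat > h.py <<'E'
import numpy as np, cv2
def ray(ci,px,z):
    R=cv2.Rodrigues(ci["rvec"])[0];t=ci["tvec"]
    K=np.array([[ci["fx"],0,ci["cx"]],[0,ci["fy"],ci["cy"]],[0,0,1]])
    d=R.T@np.linalg.inv(K)@np.array([px[0],px[1],1.]);c=-R.T@t
    return c+d*(z-c[2])/d[2]
def proj(ci,P):
    K=np.array([[ci["fx"],0,ci["cx"]],[0,ci["fy"],ci["cy"]],[0,0,1]])
    return cv2.projectPoints(np.array(P,float).reshape(-1,1,3),ci["rvec"],ci["tvec"],K,None)[0].reshape(-1,2)
E
python3 - <<'E'
import cv2
im=cv2.imread("pics/top0.png")[205:335,215:415]
cv2.imwrite("pics/topz.png",cv2.resize(im,None,fx=4,fy=4,interpolation=cv2.INTER_CUBIC))
E
```

```text
(no output)
```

View pics/topz.png

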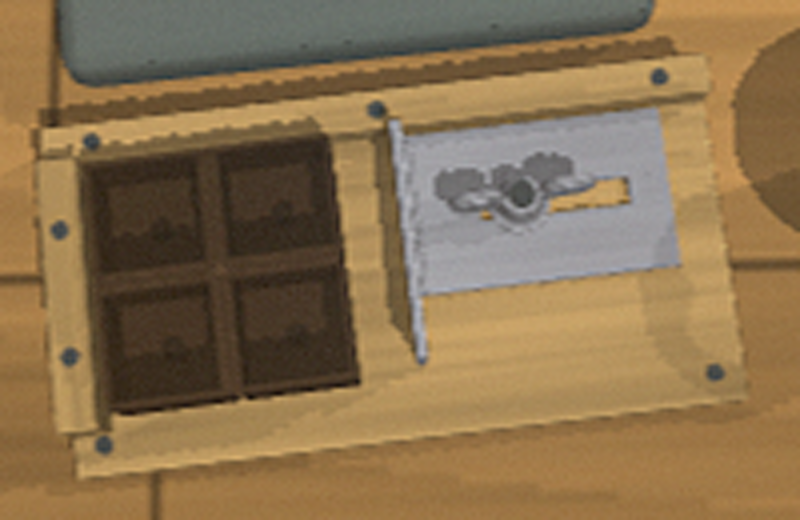

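```bash
cat > fit.py <<'E'
import numpy as np
from h import *
from scipy.optimize import least_squares
from rig import robot
ci=robot.camera_info("top")
obs=[((745,400),(-.085,-.165,.018)),((78,476),(-.085,.165,.018)),((707,57),(.085,-.165,.043)),((40,130),(.085,.165,.043)),((521,191),(.024,-.065,.052)),((55,432),(-.065,.165,.063)),((38,158),(.065,.165,.063))]
px=np.array([np.array(o[0])/4+[215-.375,205-.375] for o in obs]);B=np.array([o[1] for o in obs])
def W(p,B):
    c,s=np.cos(p[2]),np.sin(p[2]);B=np.atleast_2d(B)
    return np.c_[p[0]+c*B[:,0]-s*B[:,1],p[1]+s*B[:,0]+c*B[:,1],B[:,2]]
if __name__=="__main__":
    for a,b in zip(px,B): print(ray(ci,a,b[2]))
    r=least_squares(lambda p:(proj(ci,W(p,B))-px).ravel(),[.6,0.1,0],loss='soft_l1')
    print(r.x);print(r.fun.reshape(-1,2))
    p=r.x
    inv=lambda P:np.array([[np.cos(p[2]),np.sin(p[2])],[-np.sin(p[2]),np.cos(p[2])]])@(P[:2]-p[:2])
    for n,u,z in[("plate top end -x",(421,360),.068),("plate +x end",(395,122),.068),("wingL",(462,203),.06),("wingR",(568,184),.06),("pack c1",(358,383),.073),("pack c2",(328,138),.073)]:
        print(n,inv(ray(ci,np.array(u)/4+[215-.375,205-.375],z)))
E
python3 fit.py
```

```text
[ 0.50410378 -0.12635256  0.018     ]
[0.47441549 0.19834957 0.018     ]
[ 0.6703964  -0.11269897  0.043     ]
[0.64061158 0.21492139 0.043     ]
[ 0.60391653 -0.01831869  0.052     ]
[0.49393942 0.20092637 0.063     ]
[0.62277238 0.21138417 0.063     ]
[0.57319763 0.04306272 0.09130589]
[[ 1.37204635  0.23406576]
 [-0.66676034  0.4914913 ]
 [ 0.33743648 -1.23612647]
 [-0.08195803 -1.09308086]
 [ 0.61995911  0.44593215]
 [-0.28862096  0.289169  ]
 [-1.00781671 -0.03588622]]
plate top end -x [-0.05096916 -0.00686814]
plate +x end [ 0.06199837 -0.0073668 ]
wingL [ 0.02109078 -0.03472989]
wingR [ 0.02452715 -0.08587476]
pack c1 [-0.05851834  0.02304293]
pack c2 [0.05682392 0.02488103]
```

```bash
cat >> h.py <<'E'
def Rb(a): # tool down, tool y along board y rotated by a from world
    c,s=np.cos(a),np.sin(a)
    return np.array([[-c,-s,0],[-s,c,0],[0,0,-1.]])
E
python3 - <<'E'
from rig import robot
from h import *
s=robot.get_state();ci=robot.camera_info("wrist");R=cv2.Rodrigues(ci["rvec"])[0]
print("cam in tool",s["tool_rot"].T@(-R.T@ci["tvec"]-s["ee_pos"]),"\n",s["tool_rot"].T@R.T)
th=.0913
for a in(th,th+np.pi):
  for P in([.604,-.018,.25],[.60,0.0,.06],[.56,-.03,.059]):
    print(robot.ik(P,Rb(a)))
E
```

```text
cam in tool [ 0.08362402  0.00075713 -0.15975261] 
 [[-9.81146683e-04 -9.59097922e-01 -2.83072807e-01]
 [ 9.99999277e-01 -1.13801798e-03  3.89739681e-04]
 [-6.95940462e-04 -2.83072220e-01  9.59098344e-01]]
[-0.45510795  0.40073993  0.57228453  1.65479363 -0.23305448  1.15486846
  1.8379754 ]
[-0.3041775   0.59499949  0.33434262  1.8070734  -0.26372033  0.78325986
  1.82708856]
[-0.33950896  0.55590414  0.43224655  1.91034691 -0.33194316  0.74552872
  1.94411428]
[-0.64796628  0.47207769  0.85744223  1.66069199 -0.38023938  1.18497262
 -1.17839418]
[-0.53790778  0.672851    0.66185315  1.81496939 -0.53929143  0.84181676
 -1.09085433]
[-0.52101619  0.62076894  0.67924827  1.91608204 -0.53808199  0.79376429
 -1.02305587]
```

```bash
python3 - <<'E'
from rig import robot
from h import *
robot.move_ptp([.63,0.01,.23],Rb(.0913))
robot.gripper_to(0.0)
import json
ci=robot.camera_info("wrist");im=robot.grab_frame("wrist")[:,:,::-1]
cv2.imwrite("pics/w1.png",im);np.savez("w1.npz",**ci)
s=robot.get_state();print(s["time"],s["ee_pos"],s["opening"],s["force"],s["qpos"])
E
```

```text
4.225 [0.63000161 0.009972   0.23001757] 0.0003925824064354035 [ 0.77216858 -0.52255446 -0.11330837] [-0.41087041  0.45359302  0.47217775  1.60728481 -0.22177926  1.13423669
  1.77658675]
```

View pics/w1.png

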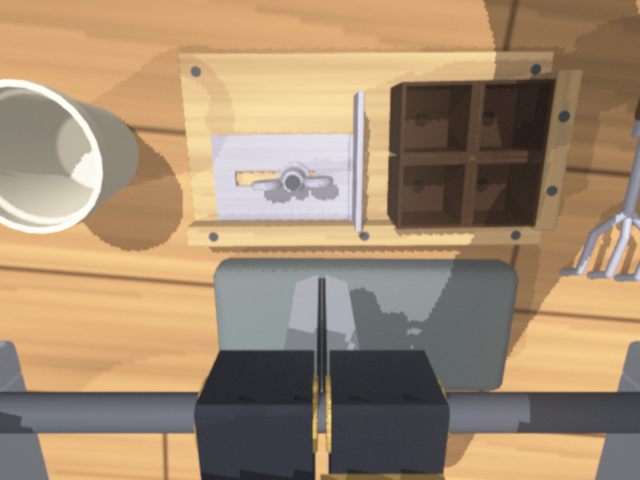

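The wrist view shows the whole board: the stud at (292,182), the stop plate at x≈360, the pack from 390 to 555, and the cheek on the right. I'll zoom in.

```bash
python3 - <<'E'
import cv2
im=cv2.imread("pics/w1.png")
cv2.imwrite("pics/w1a.png",cv2.resize(im[45:250,175:375],None,fx=4,fy=4,interpolation=cv2.INTER_CUBIC)[:600*2][:820,:800])
a=cv2.resize(im[45:195,385:585],None,fx=4,fy=4,interpolation=cv2.INTER_CUBIC)
cv2.imwrite("pics/w1b.png",a)
a=cv2.resize(im[45:195,175:375],None,fx=4,fy=4,interpolation=cv2.INTER_CUBIC)
cv2.imwrite("pics/w1a.png",a)
a=cv2.resize(im[115:265,175:375],None,fx=4,fy=4,interpolation=cv2.INTER_CUBIC)
cv2.imwrite("pics/w1c.png",a)
E
```

```text
(no output)
```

View pics/w1a.png

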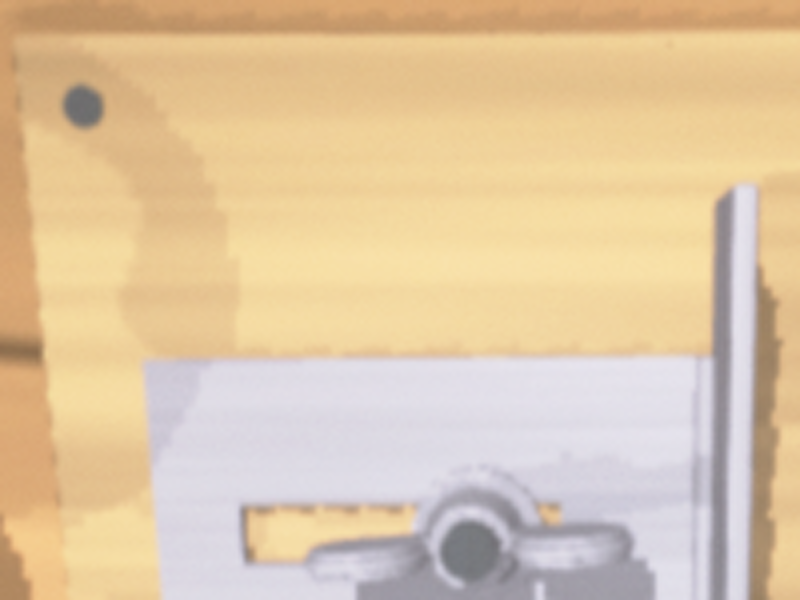

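View pics/w1b.png

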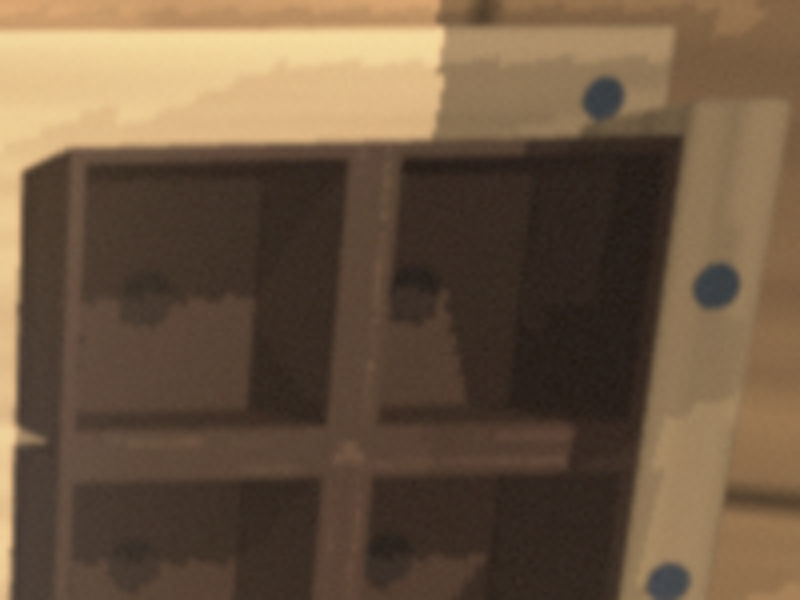

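View pics/w1c.png

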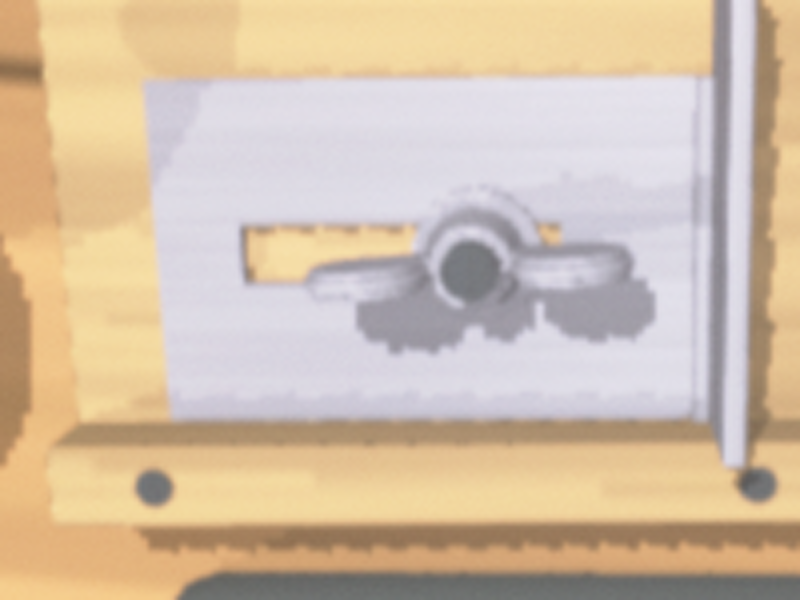

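```bash
cat > fit2.py <<'E'
import numpy as np
from h import *
from fit import W
import fit
from scipy.optimize import least_squares
ci=dict(np.load("w1.npz"));
o={'a':(175,45),'b':(385,45),'c':(175,115)}
f=lambda k,u,v:np.array([u/4+o[k][0]-.375,v/4+o[k][1]-.375])
obs=[(f('c',470,270),(.024,-.065,.052)),(f('a',15,38),(-.085,-.165,.018)),(f('b',675,28),(-.085,.165,.018)),(f('c',50,447),(.065,-.165,.043)),(f('c',55,522),(.085,-.165,.043)),(f('b',693,103),(-.065,.145,.063)),(f('b',790,100),(-.065,.165,.063))]
px=np.array([q[0] for q in obs]);B=np.array([q[1] for q in obs])
r=least_squares(lambda p:(proj(ci,W(p,B))-px).ravel(),[.57,0.04,.09])
p=r.x;print(p);print(r.fun.reshape(-1,2).round(2))
inv=lambda P:np.array([[np.cos(p[2]),np.sin(p[2])],[-np.sin(p[2]),np.cos(p[2])]])@(P[:2]-p[:2])
for n,q,z in[("plate -x back",f('a',735,186),.068),("plate -x face",f('a',758,188),.068),("+x face",f('c',745,467),.068),("+x back",f('c',722,465),.068),("pack",f('b',75,150),.073),("wing-",f('c',365,275),.063),("wing+",f('c',575,260),.063),("wend-",f('c',308,283),.05),("wend+",f('c',632,262),.05),("stud",f('c',470,270),.052)]:
    print(n,inv(ray(ci,q,z)))
print("stud world wrist",ray(ci,px[0],.052),"top",ray(fit.ci,fit.px[4],.052))
pj=least_squares(lambda p:np.r_[(proj(ci,W(p,B))-px).ravel(),(proj(fit.ci,W(p,fit.B))-fit.px).ravel()],p,loss='soft_l1');print("joint",pj.x)
E
python3 fit2.py
```

```text
[0.57193002 0.04532194 0.09491855]
[[-0.3   1.15]
 [-1.71 -1.  ]
 [ 1.92 -0.35]
 [-2.22  0.34]
 [-1.25  2.26]
 [ 0.73 -0.54]
 [ 2.27  0.09]]
plate -x back [-0.04985437 -0.0103919 ]
plate -x face [-0.04946982 -0.00592921]
+x face [ 0.06310023 -0.00574481]
+x back [ 0.06263118 -0.01067766]
pack [-0.05578606  0.02311726]
wing- [ 0.02225794 -0.08594193]
wing+ [ 0.01931831 -0.04187202]
wend- [ 0.02598341 -0.10031992]
wend+ [ 0.02172742 -0.02956894]
stud [ 0.02299841 -0.06471624]
stud world wrist [ 0.60095846 -0.01692329  0.052     ] top [ 0.60391653 -0.01831869  0.052     ]
joint [0.57214418 0.04473951 0.09406521]
```

```bash
cat >> h.py <<'E'
BP=np.array([.5722,.0445,.094])
def bw(x,y,z):
    c,s=np.cos(BP[2]),np.sin(BP[2]);return [BP[0]+c*x-s*y,BP[1]+s*x+c*y,z]
def wb(P):
    c,s=np.cos(BP[2]),np.sin(BP[2]);d=np.array(P[:2])-BP[:2];return np.array([c*d[0]+s*d[1],-s*d[0]+c*d[1]])
E
python3 - <<'E'
from rig import robot
from h import *
R=Rb(BP[2])
def st(m):
    s=robot.get_state();c,n=np.cos(BP[2]),np.sin(BP[2]);F=s["force"]
    print(m,round(s["time"],2),"b",wb(s["ee_pos"]).round(4),"z",s["ee_pos"][2].round(4),"Fb",(c*F[0]+n*F[1]).round(2),(-n*F[0]+c*F[1]).round(2),F[2].round(2))
robot.move_ptp(bw(-.034,-.040,.12),R);st("above")
print(robot.move_linear(bw(-.034,-.040,.059),.12,threshold=8));st("down")
print(robot.move_linear(bw(-.034,-.010,.059),.03,threshold=2));st("contact")
cv2.imwrite("pics/w2.png",robot.grab_frame("wrist")[:,:,::-1])
cv2.imwrite("pics/s2.png",robot.grab_frame("scene")[:,:,::-1])
E
```

```text
above 4.84 b [-0.0335 -0.04  ] z 0.1204 Fb 1.6 0.15 0.73
False
down 5.5 b [-0.0334 -0.0402] z 0.0595 Fb 0.52 -0.32 -0.36
True
contact 6.14 b [-0.0341 -0.0217] z 0.0588 Fb 0.03 -0.08 -0.03
```

View pics/w2.png

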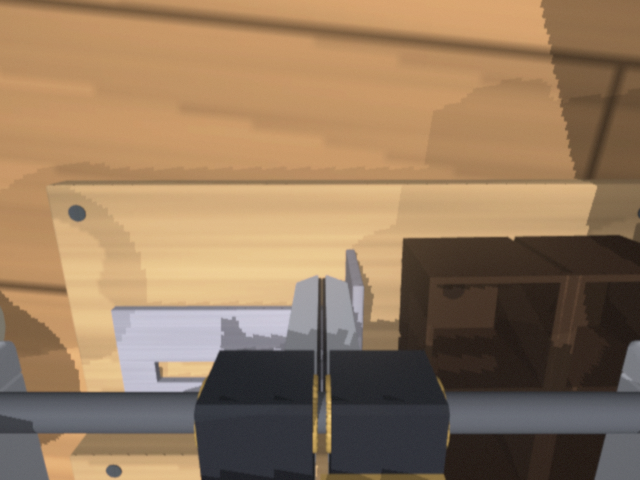

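The closed fingers are at (325,310), right behind the plate at (352,290). Now pushing.

```bash
cat >> h.py <<'E'
def st(robot,m):
    s=robot.get_state();c,n=np.cos(BP[2]),np.sin(BP[2]);F=s["force"]
    f=np.array([c*F[0]+n*F[1],-n*F[0]+c*F[1],F[2]])
    print(m,round(s["time"],2),"b",wb(s["ee_pos"]).round(4),"z",s["ee_pos"][2].round(4),"Fb",f.round(2));return f
E
python3 - <<'E'
from rig import robot
from h import *
for y in(-.012,-.002,.006):
    print(robot.move_linear(bw(-.034,y,.059),.03,threshold=14));st(robot,"push")
y=.006
for i in range(10):
    y+=.0015
    h=robot.move_linear(bw(-.034,y,.059),.01,threshold=8);f=st(robot,"fine")
    if h or f[1]<-11: break
cv2.imwrite("pics/w3.png",robot.grab_frame("wrist")[:,:,::-1])
cv2.imwrite("pics/t3.png",cv2.resize(robot.grab_frame("top")[205:335,215:415,::-1],None,fx=4,fy=4,interpolation=cv2.INTER_CUBIC))
E
```

```text
False
push 6.75 b [-0.0338 -0.0116] z 0.0591 Fb [-0.52  0.41  0.2 ]
False
push 7.23 b [-0.034  -0.0015] z 0.059 Fb [ 0.14  0.52 -0.05]
False
push 7.65 b [-0.034   0.0064] z 0.059 Fb [ 0.15 -0.5   0.49]
fine 7.95 b [-0.034   0.0074] z 0.059 Fb [-0.25 -3.14 -0.06]
fine 8.25 b [-0.034   0.0089] z 0.059 Fb [-0.33 -3.64 -0.26]
fine 8.55 b [-0.034   0.0106] z 0.059 Fb [ 0.69 -3.81 -0.05]
fine 8.76 b [-0.0343  0.0109] z 0.0588 Fb [ 0.2  -0.56  0.73]
```

View pics/w3.png

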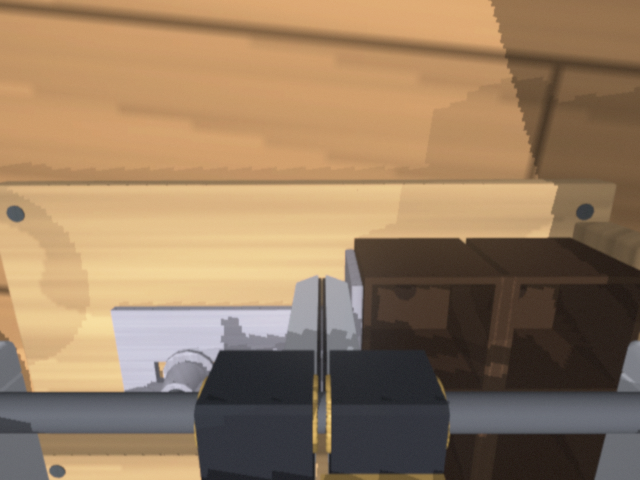

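View pics/t3.png

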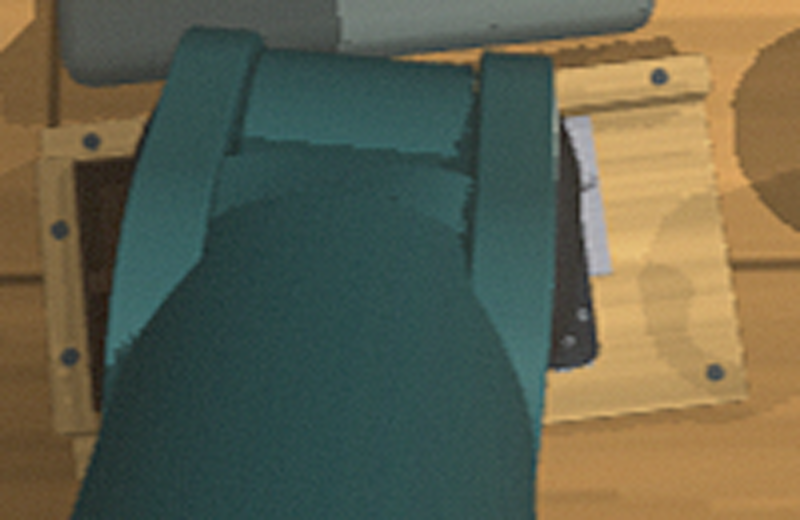

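```bash
python3 - <<'E'
from rig import robot
from h import *
h=robot.move_linear(bw(-.034,.016,.059),.01,threshold=10);print(h);st(robot,"re")
robot.move_linear(bw(-.034,-.010,.059),.1);
robot.move_linear(bw(-.034,-.030,.10),.12)
R=Rb(BP[2])
robot.move_ptp([.63,0.01,.23],R)
ci=robot.camera_info("wrist");im=robot.grab_frame("wrist")[:,:,::-1]
cv2.imwrite("pics/w4.png",im);np.savez("w4.npz",**ci)
cv2.imwrite("pics/w4a.png",cv2.resize(im[45:195,185:385],None,fx=4,fy=4,interpolation=cv2.INTER_CUBIC))
cv2.imwrite("pics/w4b.png",cv2.resize(im[65:245,365:585],None,fx=3,fy=3,interpolation=cv2.INTER_CUBIC))
st(robot,"e")
E
```

```text
True
re 9.18 b [-0.0347  0.0108] z 0.0584 Fb [ 0.6  -1.18  0.56]
e 10.79 b [ 0.0535 -0.0393] z 0.2285 Fb [ 0.11  0.25 -0.71]
```

View pics/w4b.png

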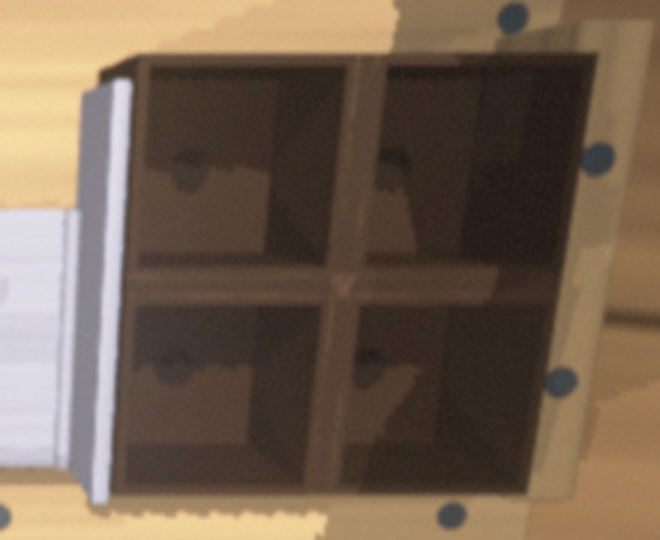

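View pics/w4a.png

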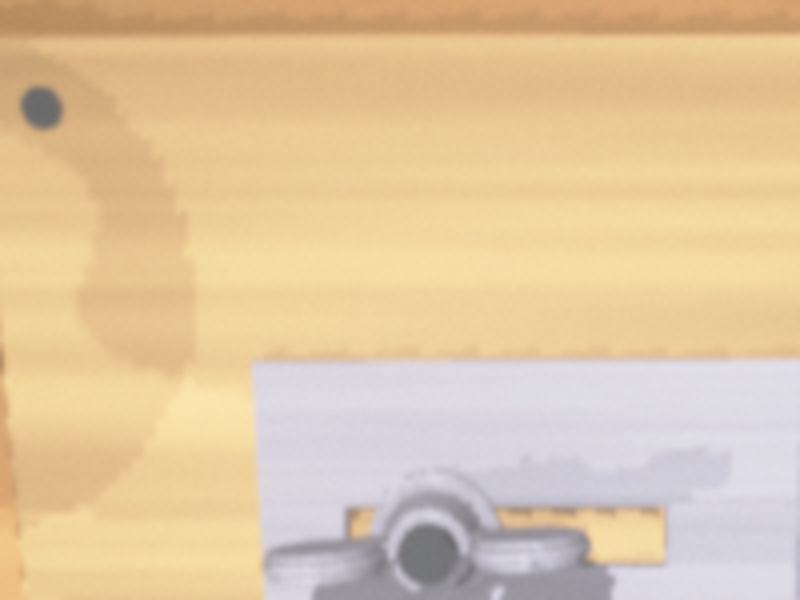

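The pack is snug: there's no gap at the plate (120,290) or at the cheek (560,300). The wings lie roughly along board y at about 93°. Next I'll stroke the nut clockwise with a constant-orientation arc.

```bash
cat > stroke.py <<'E'
from rig import robot
from h import *
import sys
Z=.070;r=.023
def P(a,r=r,z=Z): 
    a=np.radians(a);return bw(.024+r*np.cos(a),-.065+r*np.sin(a),z)
def ang():
    b=wb(robot.get_state()["ee_pos"])-[.024,-.065];return np.degrees(np.arctan2(b[1],b[0])),np.hypot(*b)*1e3
def run(a,end,thr=8,step=30):
    while a>end:
        a-=step
        h=robot.move_linear(P(a),.045,threshold=thr);f=st(robot,f"{a:.0f} {h}")
        if h: 
            print("ang",ang());return a
    return None
E
python3 - <<'E'
from stroke import *
R=Rb(BP[2])
robot.move_ptp(P(155,.026,.12),R)
print(robot.move_linear(P(155,.026),.1,threshold=8));st(robot,"down")
print(run(155,-25))
cv2.imwrite("pics/w5.png",robot.grab_frame("wrist")[:,:,::-1])
cv2.imwrite("pics/s5.png",cv2.resize(robot.grab_frame("scene")[190:310,220:420,::-1],None,fx=4,fy=4))
E
```

```text
False
down 12.0 b [ 0.0009 -0.0541] z 0.0704 Fb [-0.22 -0.41 -0.69]
125 False 12.44 b [ 0.011  -0.0459] z 0.07 Fb [-0.26  0.14  0.12]
95 False 12.86 b [ 0.0221 -0.042 ] z 0.0699 Fb [-0.93  1.48  1.26]
65 False 13.28 b [ 0.0341 -0.0441] z 0.07 Fb [ 0.82  1.17 -0.28]
35 False 13.69 b [ 0.0431 -0.0523] z 0.07 Fb [ 0.41 -0.3   0.09]
5 False 14.11 b [ 0.0469 -0.0634] z 0.07 Fb [-2.14  1.24  1.7 ]
-25 False 14.53 b [ 0.045  -0.0753] z 0.0701 Fb [ 0.72 -0.51  0.01]
None
```

View pics/w5.png

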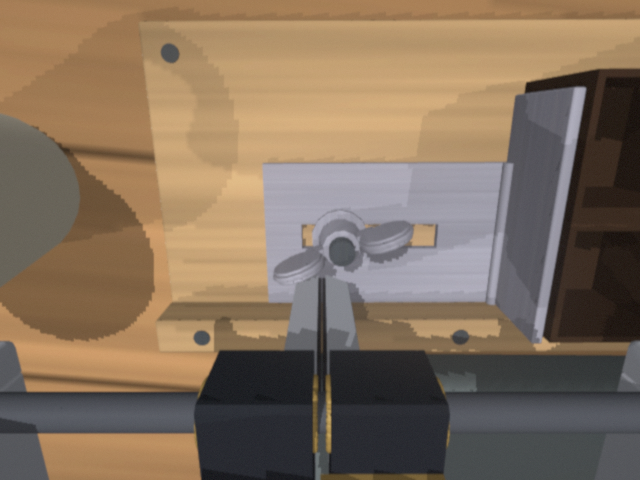

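View pics/s5.png

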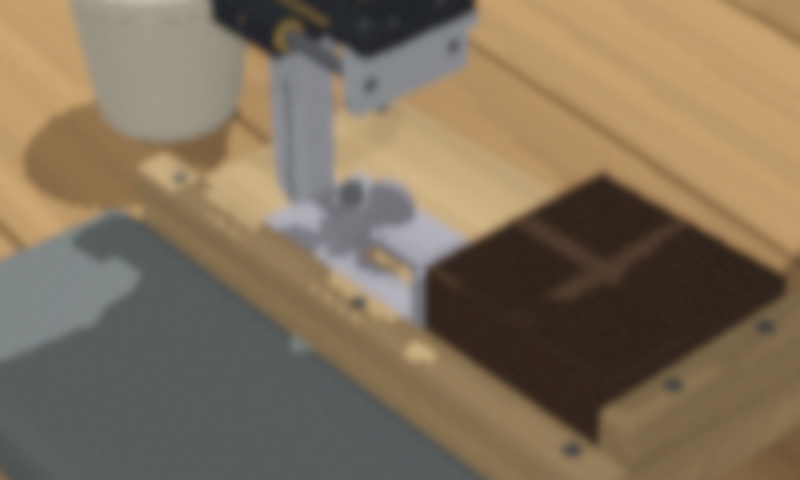

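The pushed wing (298,267) leads the finger (320,300) by about 45°, so the stroke is working and I'll continue.

```bash
python3 - <<'E'
from stroke import *
print(run(-25,-640))
cv2.imwrite("pics/w6.png",robot.grab_frame("wrist")[:,:,::-1])
E
```

```text
-55 False 15.04 b [ 0.037  -0.0843] z 0.0701 Fb [ 0.11  0.11 -0.22]
-85 False 15.46 b [ 0.0259 -0.0881] z 0.0702 Fb [1.94 0.74 0.21]
-115 False 15.88 b [ 0.0139 -0.086 ] z 0.0699 Fb [-0.31 -1.38  0.15]
-145 False 16.29 b [ 0.0049 -0.0777] z 0.07 Fb [-0.52 -0.63  1.25]
-175 False 16.71 b [ 0.0014 -0.0667] z 0.0703 Fb [ 1.69 -2.04  4.07]
-205 False 17.12 b [ 0.0028 -0.0547] z 0.0697 Fb [-0.18  0.24 -0.94]
-235 False 17.54 b [ 0.0111 -0.0458] z 0.07 Fb [ 0.53 -0.18 -0.05]
-265 False 17.96 b [ 0.0223 -0.0419] z 0.07 Fb [-1.09  0.44  1.31]
-295 False 18.38 b [ 0.0342 -0.0442] z 0.0701 Fb [0.35 1.3  1.62]
-325 False 18.79 b [ 0.0432 -0.0522] z 0.07 Fb [0.24 0.9  0.89]
-355 False 19.21 b [ 0.047  -0.0635] z 0.0701 Fb [-0.95  1.58  2.43]
-385 False 19.62 b [ 0.045  -0.0752] z 0.0701 Fb [0.81 0.52 0.78]
-415 False 20.04 b [ 0.0369 -0.0842] z 0.07 Fb [-0.44 -0.55 -0.25]
-445 False 20.46 b [ 0.0258 -0.0881] z 0.0701 Fb [0.97 0.18 0.3 ]
-475 False 20.88 b [ 0.0139 -0.0859] z 0.07 Fb [-0.11 -1.28  1.75]
-505 False 21.29 b [ 0.005  -0.0785] z 0.0702 Fb [ 1.7  -5.25  3.01]
-535 True 21.5 b [ 0.0044 -0.0776] z 0.0707 Fb [ 0.68 -5.69  5.18]
ang (np.float64(-147.22550527827252), np.float64(23.295938996297057))
-535
```

View pics/w6.png

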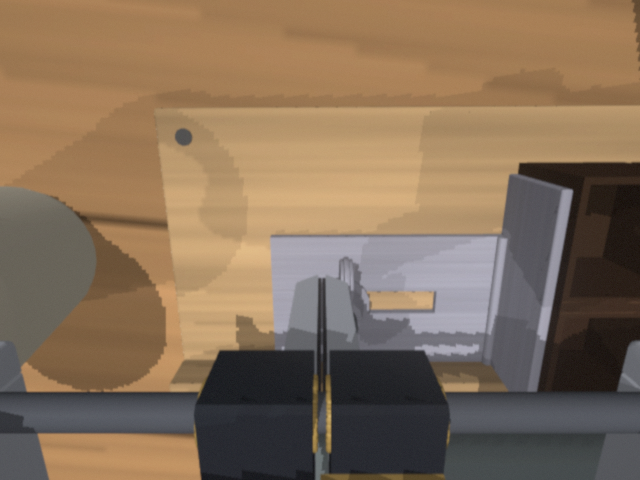

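The nut stopped dead with the wing along board −x, at the expected home angle. I'll push once more to be sure, then lift and look.

```bash
python3 - <<'E'
from stroke import *
b=wb(robot.get_state()["ee_pos"])
# free the finger a little, then press straight +y on the wing
robot.move_linear(bw(.000,-.083,.070),.05);st(robot,"off")
print(robot.move_linear(bw(.000,-.060,.070),.02,threshold=10));st(robot,"press")
robot.pause(.2);st(robot,"p")
robot.move_linear(bw(.000,-.090,.070),.08)
robot.move_linear(bw(.000,-.090,.12),.15)
robot.move_ptp([.63,0.01,.23],Rb(BP[2]))
ci=robot.camera_info("wrist");im=robot.grab_frame("wrist")[:,:,::-1]
cv2.imwrite("pics/w7.png",im);np.savez("w7.npz",**ci)
cv2.imwrite("pics/w7a.png",cv2.resize(im[115:235,185:385],None,fx=4,fy=4,interpolation=cv2.INTER_CUBIC))
st(robot,"e")
E
```

```text
off 21.85 b [-0.0007 -0.0828] z 0.0698 Fb [0.65 0.96 0.21]
True
press 22.38 b [-0.0001 -0.0787] z 0.07 Fb [ 0.28 -4.27  1.71]
p 22.57 b [-0.0001 -0.0787] z 0.0699 Fb [-0.08 -4.88  2.02]
e 24.0 b [ 0.0535 -0.04  ] z 0.2285 Fb [-0.26  0.69  0.52]
```

View pics/w7.png

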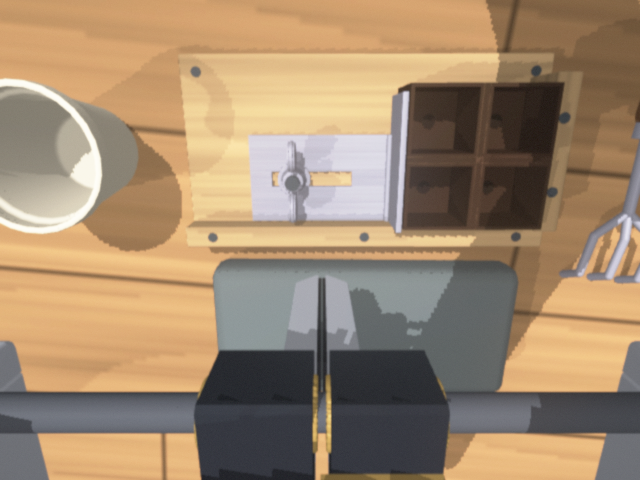

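View pics/w7a.png

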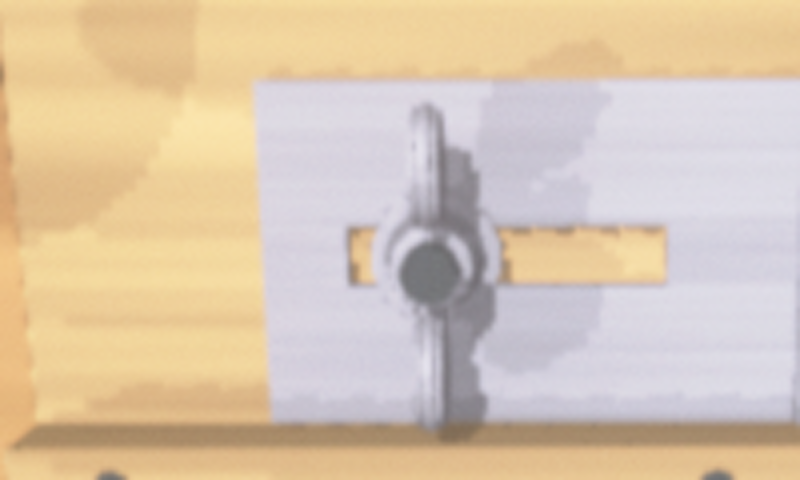

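The wings lie along board x, through (293,145–220). The stop and pack are still snug between x≈403 and 560, and the pot, block and cultivator are at the same pixels as before. Handing in.

```bash
python3 - <<'E'
from rig import robot
print(robot.sign_off())
E
```

```text
the job is handed in; nothing more can be done
None
```

I pushed the stop up until the pack was snug against the end cheek, then stroked the wing nut clockwise with the closed fingertips until it stopped dead. I handed the job in at about 24 s of the 72 s allowed.

- **Pack and stop:** the push met a sharp rise in force, and a repeat push met the same rise. The plate's back face was then at about board y +23 mm, against about +24 mm expected when snug. The last wrist picture shows no gap at the plate or at the cheek.
- **Wing nut:** it turned about 1¾ turns. A second push on the wing, to a 10 N force limit, stopped after about 4 mm on the wing. The wings now lie along the board's x, which is the fully home angle.
- **Other things:** the herb pot and kneeling block, and the part of the cultivator in view, looked unmoved in the wrist pictures before and after. The arm finished clear of everything.
- **Disagreement:** the top and wrist cameras placed the stud about 3 mm apart, so I used a combined fit. That was accurate enough for both contacts.

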